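# Load the specimen mounting press and set its ram

### The arm

A 6-joint arm with a two-finger parallel gripper is mounted at the origin on the work surface. World frame = base frame: x ahead of the robot, y to its left, z up, the work surface at z = 0. Lengths are in mm, angles in rad, forces in N, time in s.
With the tool pointing down it reaches from about 350 to 975 mm from the base axis. Payload 7.1 kg.
Tool frame: the origin (TCP) lies at the very end of the fingers, on their centre line; the grasp point (between the pads) lies 19 mm behind it (ctrl.pinch_z is the z of the grasp point in the tool frame, in mm); z points along the fingers, y is the direction in which the jaws open and shut (so a half turn about z gives the same grasp; the last joint's range is limited). The gripper opens to 88 mm and grips with 3 to 60 N. Pads are 20 mm wide; open, the fingers measure 115 mm over their backs; the gripper's body (75 mm by 178 mm) begins 61 mm behind the grasp point.
Start: joints at [1.282, 0.423, 1.63, -0, 1.089, -0.019], TCP at [166.555, 602.382, 199.375] pointing down, gripper open.
Joint ranges: [-3, 3], [-0.9, 2.11], [0.09, 2.58], [-1.31, 4.45], [0.11, 2.69], [-2.54, 2.54]. Speed limits (rad/s): [2.39, 2.39, 3.01, 3.14, 3.14, 3.14].

### API

Orientations are given as a rotation vector (axis times angle).
In Python, from workcell import get_obs, optics, ctrl gives the robot as it stands.
- The arm moves only by the shell command python3 -m jog 'ROWS'. ROWS is a JSON object of lists of equal length, an entry for each row: "delta_rot": the turn, a rotation vector about the tool's x, y, z in rad, a list of three; "translation": the shift along the tool's x, y, z in mm, a list of three; "hand": the opening, from -1 (shut) to 1 (fully open). In form: {"delta_rot": [[rx, ry, rz], ...], "translation": [[x, y, z], ...], "hand": [hand, ...]}. A call has 1 to 5 rows; each row is the pose to reach, as a shift and turn from the pose commanded when the call began, along the tool's axes at that moment; what a row does not reach only later rows make up. A row lasts 1/10 s, in which the tool goes at most 50 mm and 8.59 degrees, less where a joint would pass 70% of its speed; a pose out of reach is approached as far as the arm can. A call with a gripper value outside its range is refused whole. The fingers move at their own pace and stop on an object; the grip force is fixed at half the most. Time passes only in rows, so rows that repeat a pose let the fingers close. It gives the time, the measured TCP pose, the force and the opening at its end, in the units of the state.
- get_obs(): the state, without advancing time (a new reading comes with each control period).
- optics.get_image(name): name is "side" or "top" or "wrist"; returns the picture (420x560x3 uint8, red, green, blue); there is no depth.
- optics.calibration(name): a dict with "intrinsics" (3x3 intrinsics, pixels), "cam_to_world" (4x4, takes a point from camera to world coordinates). Camera axes: x right, y up, looking along -z (the intrinsics and any distortion apply to the point x, -y, -z); pixel columns grow to the right and rows downward; lengths in mm; the calibration is good to about 2 mm. A picture is of the moment at which its call begins: read the wrist's pose just before it. calibration takes no time and is no camera call; for the wrist camera it gives the pose at the moment of the call.
- ctrl.close_job(): hands the job in, once; it reports no verdict.
The state is a dict: "t": time; "qpos": joint angles; "qvel": joint speeds; "joint_torque": joint torques, N m; "ee_pos": TCP position; "orientation": TCP orientation; "ft_force": force on the tool from outside, world axes, zero at the start; "moment": the same for the moment, N m; "width": finger opening in mm.
Only numpy, scipy, OpenCV 4.12 (cv2) and the standard library are available. Lean on these libraries where they do the work, as an engineer would, in place of code of your own. Each camera call takes 0.05 s, during which the arm holds its last target. There are 200 camera calls.

### The job

Load the mounting press: set the round steel specimen down upright in the middle of the ram, without dropping it, and leave it standing there. Then wind the handwheel anticlockwise until the ram is right down on its stop, back it off clockwise a quarter of a turn so the screw is not left jammed, and let go. Leave the other samples and bench things where they are.

Things in the scene. Friction and masses are not known exactly. Their poses are not given: they have to be found in the camera images.
- specimen: The round steel specimen: a plain bare cylinder, 24 mm in diameter and 20 mm high, about 71 g, standing upright on the 10 mm thick glass grinding plate. Origin at the centre of its underside, z up along its axis. Both ends are alike.
- block: Bystander: a square bare steel sample 24 x 24 x 20 mm on the same glass plate, at least 50 mm from the specimen, centre to centre. Origin at the centre of its underside. Not to be moved.
- mount_a: Bystander: a finished mount (black resin puck, 45 mm in diameter, 20 mm high) on the black abrasive paper on the glass plate. Origin at the centre of its underside.
- mount_b: Bystander: a like black resin puck on the bench, on the robot's side of the glass plate. Origin at the centre of its underside.
- resin_jar: Bystander: white jar, 84 mm in diameter, 110 mm high, at the back of the bench. Origin at the centre of its underside.
- alcohol: Bystander: clear bottle, 64 mm in diameter, 170 mm high, at the back of the bench. Origin at the centre of its underside.
- dish: Bystander: white ceramic bowl, 90 mm in diameter, 50 mm high, right of the press on the robot's side. Origin at the centre of its underside.
- brush: Bystander: a 170 mm brush lying on the bench on the robot's side.
- scoop: Bystander: a small aluminium scoop with black handle lying on the bench at the right.
- press: The mounting press, fixed: pale housing 250 (x) x 190 (y) mm, deck 222 mm high, handwheel on its +y side. A pivot post 48 mm thick, 307 mm high, stands 115 mm towards +x and 66 mm towards -y from the mould's axis; the cover with its knob (340 mm high) is swung away beyond it. Origin at the centre of the underside; its x, y, z axes are used below.
- mould_mouth (a point): Centre of the mould's open mouth, at the top of its steel jacket (90 mm in diameter) on the deck, 262 mm above the bench. The bore is 45 mm in diameter and straight. Axes as the press.
- ram_top (a point): Centre of the ram's flat top face (44 mm in diameter) inside the bore. At the start it is 1 to 7 mm below the mouth, with the wheel down on its stop 28 mm below it. Axes as the press.
- handwheel (a joint): Wheel angle, rad: 0 at the rigid lower stop (ram bottomed), growing clockwise as seen facing the wheel from outside (looking along the press's -y), to 9.8 at the upper stop. Clockwise raises the ram, 18 mm per turn; anticlockwise lowers it. It starts 1.2 to 1.52 turns (7.6 to 9.5 rad) above the lower stop. Turning takes 2 to 3 N at the handle; it stays where it is left.
- axle (a point): The point on the handwheel's axis level with the middle of the handle's length, 125 mm above the bench. Axes as the press: the wheel's axis is the press's y, pointing outward, away from the press. The black wheel is 151 mm in diameter; its outer face is 30 mm towards the press from this point.
- handle_mid (a point): Middle of the black crank handle: a sleeve 18 mm thick, 50 mm long, spinning freely on its pin, parallel to the wheel's axis, standing outward (free end 25 mm outward of this point). In press axes it lies at axle + 58 mm*(-sin a, 0, cos a), a = handwheel - 1.82. When it is low the rim stands over it: reach it from outside, leaned 30 to 40 degrees. The point spins: use its position only.

How it is judged:
By the outcome, as a careful person would: the job done as asked, in the order asked, and still so for the second after the job is handed in, with the robot touching nothing.
It also fails if it takes over 72 s, if anything falls off the work surface, if the arm or the gripper's body presses on something with over 40 N, if the wrist force passes 120 N, or if a joint passes its speed limit or range.

## Working session

There is one attempt and no reset: what is moved stays moved. The work goes in short steps, Python scripts to look and compute and a shell command to move; the robot and the scene stay as the last step left them, time stands still between calls to the robot, and variables do not carry over. Pictures are saved under pics/ and viewed, about 8 in all and at most 12, crops included, and the job is handed in when it is done.

```bash
ls; mkdir -p pics
python3 - <<'E'
from workcell import get_obs, optics, ctrl
import cv2,numpy as np
o=get_obs();print(o['t'],o['ee_pos'],o['orientation'],o['width'],ctrl.pinch_z)
ims=[]
for n in ['side','top','wrist']:
    im=optics.get_image(n);cv2.imwrite(f'pics/{n}0.png',im[...,::-1])
    c=optics.calibration(n);print(n,{k:np.round(v,3).tolist() if not isinstance(v,(str,)) else v for k,v in c.items()})
E
```

```text
pics
0.0 [166.4013431  601.85367162 198.62891269] [-4.22508464e-01 -3.11281675e+00  2.26811315e-03] 87.88897515198505 -18.700000000000003
side {'intrinsics': [[447.49, 0.0, 281.121], [0.0, 447.49, 206.441], [0.0, 0.0, 1.0]], 'cam_to_world': [[-0.996, 0.049, -0.074, 475.62], [-0.089, -0.605, 0.792, 862.804], [-0.006, 0.795, 0.607, 837.085], [0.0, 0.0, 0.0, 1.0]]}
top {'intrinsics': [[384.858, 0.0, 276.157], [0.0, 384.858, 216.259], [0.0, 0.0, 1.0]], 'cam_to_world': [[-0.012, 0.981, -0.193, 365.84], [-0.999, -0.019, -0.033, -26.866], [-0.037, 0.192, 0.981, 1047.779], [0.0, 0.0, 0.0, 1.0]]}
wrist {'intrinsics': [[348.384, 0.0, 271.982], [0.0, 348.384, 210.176], [0.0, 0.0, 1.0]], 'cam_to_world': [[0.266, -0.932, -0.247, 98.47], [0.964, 0.257, 0.068, 620.893], [-0.0, -0.256, 0.967, 385.187], [0.0, 0.0, 0.0, 1.0]]}
```

View pics/top0.png

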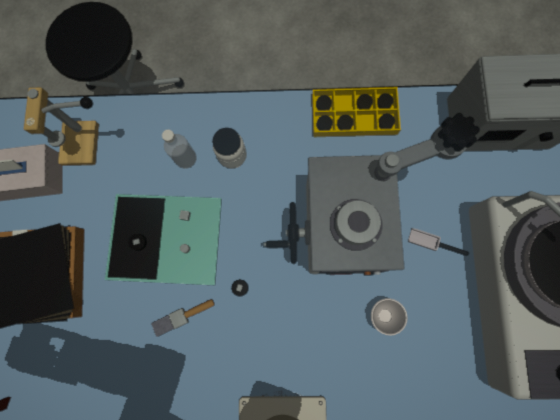

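View pics/side0.png

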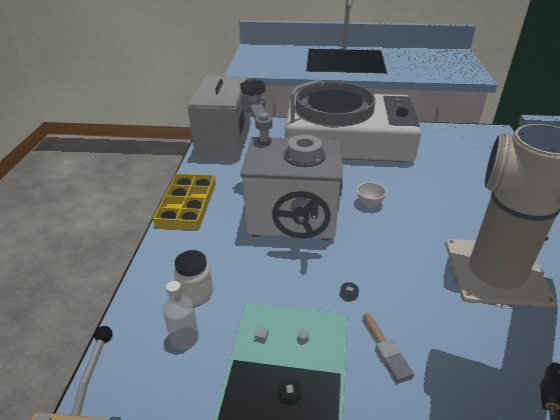

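The top view shows the specimen at about (185,249), the block at (185,216), the mould mouth at about (358,224) and the handwheel at about (293,233), with the handle at about (275,243). The side view shows the specimen at (303,337), the wheel hub at about (302,215) and the handle near (314,211).

```bash
cat > h.py <<'E'
from workcell import get_obs, optics, ctrl
import cv2,numpy as np
from scipy.spatial.transform import Rotation as R
def ray(n,uv,c=None):
    c=c or optics.calibration(n);K=c['intrinsics'];T=np.array(c['cam_to_world'])
    uv=np.asarray(uv,float)
    d=np.array([(uv[0]-K[0][2])/K[0][0],-(uv[1]-K[1][2])/K[1][1],-1.]);return T[:3,3],T[:3,:3]@d
def onplane(n,uv,z,c=None):
    o,d=ray(n,uv,c);return o+d*(z-o[2])/d[2]
def proj(n,p,c=None):
    c=c or optics.calibration(n);T=np.array(c['cam_to_world']);q=T[:3,:3].T@(np.asarray(p)-T[:3,3])
    K=np.array(c['intrinsics']);v=K@np.array([q[0],-q[1],-q[2]]);return v[:2]/v[2]
def tri(n1,a,n2,b):
    A=[];y=[]
    for n,u in((n1,a),(n2,b)):
        o,d=ray(n,u);d/=np.linalg.norm(d);P=np.eye(3)-np.outer(d,d);A.append(P);y.append(P@o)
    s=np.linalg.lstsq(np.vstack(A),np.hstack(y),rcond=None);return s[0],s[1]
def todelta(pos,Rt):
    """rows from current measured pose to target"""
    o=get_obs();R0=R.from_rotvec(o['orientation'])
    return (R0.inv().apply(np.asarray(pos)-o['ee_pos'])).round(1),(R0.inv()*Rt).as_rotvec().round(4)
E
python3 - <<'E'
from h import *
t=cv2.imread('pics/top0.png');s=cv2.imread('pics/side0.png')
a=cv2.resize(t[140:290,250:420],None,fx=3.5,fy=3.5,interpolation=2)
b=cv2.resize(s[130:250,230:350],None,fx=3.5,fy=3.5,interpolation=2)
b2=np.zeros((a.shape[0],b.shape[1],3),np.uint8);b2[:b.shape[0]]=b
im=np.hstack([a,b2])[:, :800];print(a.shape,b.shape,im.shape)
im=cv2.resize(np.hstack([a,b2]),None,fx=.78,fy=.78);print(im.shape);cv2.imwrite('pics/crop1.png',im)
print('top spec z20..',onplane('top',(185,249),30),'block',onplane('top',(185,216),30),'mouth',onplane('top',(358,224),262))
print('side spec',onplane('side',(303,337),20))
print('tri spec',tri('top',(185,249),'side',(303,337)))
# glass-plate local: gray blob by saturation
hsv=cv2.cvtColor(t,cv2.COLOR_BGR2HSV)
m=((hsv[...,1]<70)&(hsv[...,2]>100)).astype(np.uint8)[200:280,165:220]
n,l,st,ce=cv2.connectedComponentsWithStats(m);print([(tuple(x[:5]),(c+[165,200]).round(1)) for x,c in zip(st[1:],ce[1:]) if x[4]>8])
hs=cv2.cvtColor(s,cv2.COLOR_BGR2HSV);m=((hs[...,1]<60)&(hs[...,2]>90)).astype(np.uint8)[315:350,245:330]
n,l,st,ce=cv2.connectedComponentsWithStats(m);print([(tuple(x[:5]),(c+[245,315]).round(1)) for x,c in zip(st[1:],ce[1:]) if x[4]>8])
E
```

```text
(525, 595, 3) (420, 420, 3) (525, 800, 3)
(410, 792, 3)
top spec z20.. [481.43390504 252.97792806  30.        ] block [571.49709357 255.99710311  30.        ] mouth [ 500.77727718 -168.35155392  262.        ]
side spec [486.52508523 259.28844748  20.        ]
tri spec (array([484.80436154, 256.67467037,  16.07115851]), array([6.38188961]))
[((np.int32(14), np.int32(10), np.int32(11), np.int32(11), np.int32(90)), array([183.6, 214.4])), ((np.int32(54), np.int32(24), np.int32(1), np.int32(12), np.int32(12)), array([219. , 229.5])), ((np.int32(53), np.int32(37), np.int32(2), np.int32(8), np.int32(12)), array([218.4, 240.9])), ((np.int32(14), np.int32(43), np.int32(10), np.int32(11), np.int32(68)), array([183.3, 247.6])), ((np.int32(50), np.int32(46), np.int32(5), np.int32(34), np.int32(81)), array([217.5, 264.7]))]
[((np.int32(9), np.int32(12), np.int32(15), np.int32(16), np.int32(130)), array([261.5, 332.6])), ((np.int32(52), np.int32(14), np.int32(12), np.int32(15), np.int32(124)), array([302.9, 335.4])), ((np.int32(9), np.int32(25), np.int32(9), np.int32(3), np.int32(9)), array([258. , 341.1]))]
```

View pics/crop1.png

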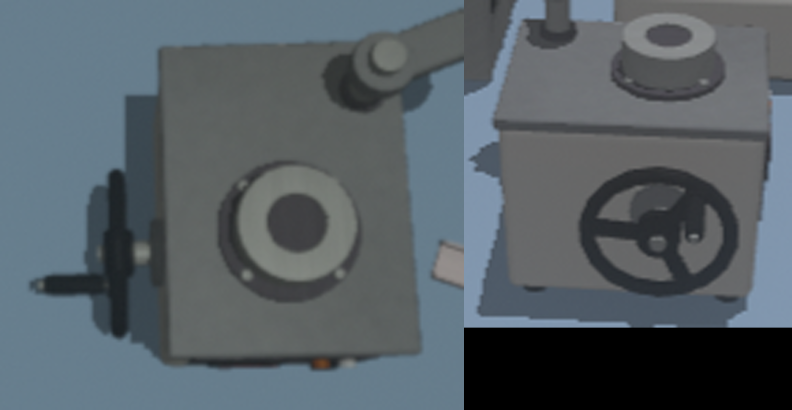

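The crop shows the mouth centre near top (358.8,221.3), the handle's free end at top (264,245) and side (314,217), and the wheel hub at side (301,219).

Run:
```python
from h import *
f=lambda x,y:(250+x/2.73,140+y/2.73)
g=lambda x,y:(230+(x-464)/2.73,130+y/2.73)
cs=[onplane('top',f(*p),222) for p in [(160,48),(403,43),(420,352),(170,358)]]
for c in cs: print(c.round(1))
print('edges deg',[np.degrees(np.arctan2(*(cs[j]-cs[i])[[1,0]])).round(1) for i,j in((0,1),(3,2),(3,0),(2,1))])
print('deck c',np.mean(cs,0))
print('mouth',onplane('top',f(297,222),262), 'side', onplane('side',g(669,36),262))
print('tip',tri('top',f(37,286),'side',g(695,237)))
print('base',tri('top',f(105,283),'side',g(691,194)))
# wheel ellipse in side
print('hubend',onplane('side',g(657,243),125),'wheel top from top view',)
m=onplane('top',f(117,170),125);n=onplane('top',f(120,337),125);print(m,n,(m+n)/2)
t,r=todelta([483-10,255,150],R.from_rotvec([0,np.pi,0])*R.from_rotvec([0,0,0]));print(t,r)
```

```text
[661.2 -73.4 222. ]
[ 660.4 -271.5  222. ]
[ 409.9 -266.3  222. ]
[408.1 -73.9 222. ]
edges deg [np.float64(-90.2), np.float64(-89.5), np.float64(0.1), np.float64(-1.2)]
deck c [ 534.86820923 -171.24976243  222.        ]
mouth [ 506.3491282 -170.2670842  262.       ] side [ 508.15476913 -162.74820265  262.        ]
tip (array([472.96413396,  32.41923901, 174.64130891]), array([2.98742457]))
base (array([476.27959668, -24.65453349, 178.03785957]), array([22.95352892]))
hubend [508.86494629 -18.33001931 125.        ] wheel top from top view
[581.47637482 -36.91341256 125.        ] [431.80946681 -36.42078635 125.        ] [506.64292082 -36.66709945 125.        ]
[-388.  -252.6   49.1] [-1.200e-03 -2.000e-04 -2.698e-01]
```

```bash
python3 -m jog '{"delta_rot":[[0,0,0],[0,0,0],[0,0,0],[0,0,0],[0,0,0]],"translation":[[-42,-27,5],[-84,-54,10],[-126,-81,15],[-168,-108,20],[-210,-135,25]],"hand":[1,1,1,1,1]}'
python3 -m jog '{"delta_rot":[[0,0,0],[0,0,0],[0,0,0],[0,0,0],[0,0,0]],"translation":[[-42,-27,5],[-84,-54,10],[-126,-81,15],[-178,-118,24],[-178,-118,24]],"hand":[0,0,0,0,0]}'
python3 - <<'E'
from h import *
o=get_obs();c=optics.calibration('wrist');im=optics.get_image('wrist');print(o['t'],o['ee_pos'],o['orientation'])
cv2.imwrite('pics/w1.png',im[...,::-1])
import pickle;pickle.dump((o,c),open('w1.pkl','wb'))
E
```

```text
t: 0.65
ee_pos: [333.2, 415.3, 174.2]
orientation: [-0.422, -3.113, 0.0]
ft_force: [1.0, 0.4, 0.9]
width: 88.2
t: 1.15
ee_pos: [474.4, 252.5, 149.8]
orientation: [-0.428, -3.112, 0.001]
ft_force: [-0.3, 0.1, 0.7]
width: 51.5
1.15 [474.39279254 252.47107602 149.79381565] [-4.28037686e-01 -3.11211730e+00  1.47941835e-03]
```

View pics/w1.png

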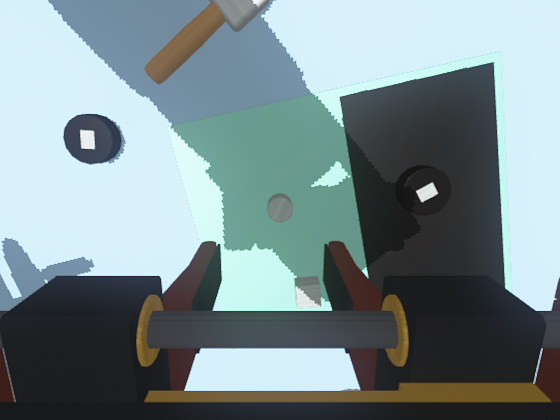

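The wrist view shows the specimen at about (280,207) and the block at (307,291), with the fingers clear of both.

Run:
```python
from h import *
import pickle
o,c=pickle.load(open('w1.pkl','rb'));im=cv2.imread('pics/w1.png')
hs=cv2.cvtColor(im,cv2.COLOR_BGR2HSV);m=(hs[...,1]<60).astype(np.uint8)[185:230,258:305]
n,l,st,ce=cv2.connectedComponentsWithStats(m);k=1+st[1:,4].argmax();x,y,w,h,a=st[k];print(st[k])
ct=ce[k]+[258,185];print(ct)
p=onplane('wrist',ct,22,c);print('spec',p,'block top',onplane('wrist',(307,284),30,c))
# silhouette check: projected circles
for z in(10,30):
  q=np.array([proj('wrist',[p[0]+12*np.cos(t),p[1]+12*np.sin(t),z],c) for t in np.arange(0,6.3,.2)]);print(z,q.min(0)-[258,185],q.max(0)-[258,185])
R0=R.from_rotvec(o['orientation'])
print(R0.inv().apply([p[0],p[1],18]-o['ee_pos']))
```

```text
[  9   8  26  30 609]
[279.50738916 207.53366174]
spec [486.11483659 256.57110125  22.        ] block top [564.57955647 262.39803034  30.        ]
10 [8.81586444 7.27550972] [33.646047   31.40592033]
30 [ 8.4963252  11.86482644] [34.84365333 37.36603107]
[-10.18608847   7.23854827 131.78646891]
```

```bash
python3 -m jog '{"delta_rot":[[0,0,0],[0,0,0],[0,0,0],[0,0,0],[0,0,0]],"translation":[[-10,7,40],[-10,7,80],[-10,7,115],[-10,7,132],[-10,7,132]],"hand":[0.1,0.1,0.1,0.1,0.1]}'
python3 -m jog '{"delta_rot":[[0,0,0],[0,0,0],[0,0,0],[0,0,0],[0,0,0]],"translation":[[0,0,0],[0,0,0],[0,0,0],[0,0,0],[0,0,0]],"hand":[-1,-1,-1,-1,-1]}'
```

```text
t: 1.7
ee_pos: [481.3, 259.9, 16.0]
orientation: [-0.42, -3.109, 0.004]
ft_force: [-1.0, 0.3, 0.9]
width: 48.3
t: 2.2
ee_pos: [484.4, 260.0, 19.2]
orientation: [0.423, 3.112, 0.001]
ft_force: [0.7, 0.8, -0.1]
width: 11.8
```

Run:
```python
from h import *
o=get_obs();im=optics.get_image('wrist');print(o['t'],o['ee_pos'],o['width'])
cv2.imwrite('pics/w2.png',im[...,::-1])
```

```text
2.2 [484.36356531 260.03921027  19.15370266] 11.762070649324961
```

View pics/w2.png

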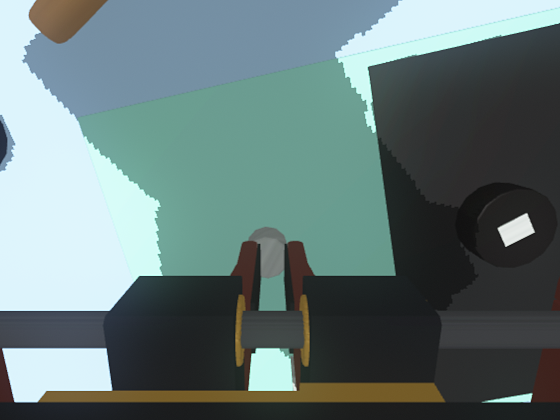

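The specimen, at about (267,245), sits ahead of the finger tips towards the robot. The jaws closed on its near edge only, so I open, rise and remeasure.

```bash
python3 -m jog '{"delta_rot":[[0,0,0],[0,0,0],[0,0,0],[0,0,0],[0,0,0]],"translation":[[0,0,0],[0,0,0],[0,0,0],[0,0,-40],[0,0,-60]],"hand":[0.2,0.2,0.2,0.2,0.2]}'
python3 -m jog '{"delta_rot":[[0,0,0],[0,0,0]],"translation":[[0,0,0],[0,0,0]],"hand":[0.2,0.2]}'
python3 - <<'E'
from h import *
c=optics.calibration('wrist');o=get_obs();im=optics.get_image('wrist')[...,::-1].copy();print(o['t'],o['ee_pos'],o['orientation'],np.array(c['cam_to_world']).round(3).tolist())
cv2.imwrite('pics/w3.png',im)
import pickle;pickle.dump((o,c),open('w3.pkl','wb'))
print([proj('wrist',(np.array(o['ee_pos'])),c)])
top=optics.get_image('top')[...,::-1];cv2.imwrite('pics/top3.png',top)
hs=cv2.cvtColor(im,cv2.COLOR_BGR2HSV);m=(hs[...,1]<60).astype(np.uint8)
m[:150]=0;m[300:]=0;m[:,:180]=0;m[:,360:]=0
n,l,st,ce=cv2.connectedComponentsWithStats(m);print([(list(map(int,x)),q.round(1)) for x,q in zip(st[1:],ce[1:]) if x[4]>200])
E
```

```text
t: 2.75
ee_pos: [484.4, 260.1, 79.8]
orientation: [0.423, 3.113, 0.0]
ft_force: [0.2, 0.1, 0.7]
width: 44.3
t: 2.95
ee_pos: [484.0, 259.9, 78.4]
orientation: [0.423, 3.113, 0.0]
ft_force: [-0.3, -0.1, -0.4]
width: 52.5
2.95 [484.01332254 259.85034364  78.43940889] [4.22564223e-01 3.11257560e+00 4.88749609e-04] [[0.266, -0.932, -0.248, 415.89], [0.964, 0.257, 0.067, 278.53], [0.001, -0.257, 0.966, 264.815], [0.0, 0.0, 0.0, 1.0]]
[array([271.78960972, 246.08245105])]
[([180, 174, 36, 126, 1987], array([190.8, 242.6])), ([252, 203, 34, 39, 1021], array([268.1, 222.3])), ([325, 244, 28, 56, 776], array([335.1, 279.1])), ([215, 270, 64, 30, 1205], array([243.3, 288.2]))]
```

View pics/w3.png

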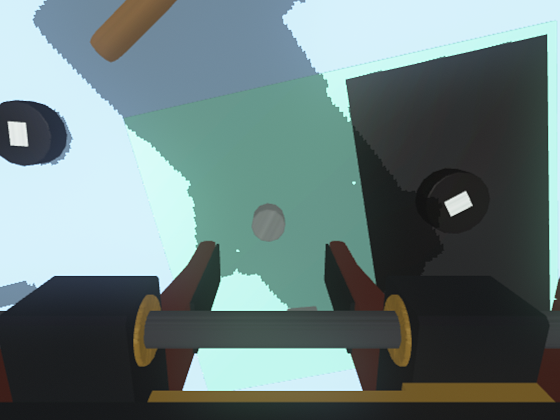

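The specimen, at (269,222), is still upright, and the finger tips are at row 242.

Run:
```python
from h import *
import pickle
o,c=pickle.load(open('w3.pkl','rb'))
b=np.array([252,203,286,242])
from scipy.optimize import least_squares
th=np.arange(0,6.3,.1)
def box(xy):
  q=np.array([proj('wrist',[xy[0]+12*np.cos(t),xy[1]+12*np.sin(t),z],c) for t in th for z in(10,30)]);return np.r_[q.min(0),q.max(0)]
r=least_squares(lambda v:box(v)-b,[475,256]);print(r.x,r.fun.round(1))
print(onplane('wrist',(268.1,222.3),22,c))
t=cv2.imread('pics/top3.png');hs=cv2.cvtColor(t,cv2.COLOR_BGR2HSV)
R0=R.from_rotvec(o['orientation']);p=r.x
print('delta',R0.inv().apply([p[0],p[1],18]-o['ee_pos']))
```

```text
[486.72210873 257.08836459] [ 0.  -0.1 -0.   0.1]
[486.17684379 256.50173169  22.        ]
delta [-3.32183132 -1.96224156 60.44007977]
```

Run:
```python
from h import *
a=cv2.imread('pics/w2.png');t=cv2.imread('pics/top3.png')
A=cv2.resize(a[215:295,225:315],None,fx=5,fy=5,interpolation=2)
import pickle
o,c=pickle.load(open('w3.pkl','rb'));T=np.array(c['cam_to_world']).copy();T[:3,3]+=np.array([484.36,260.04,19.15])-o['ee_pos'];c2=dict(c);c2['cam_to_world']=T
for z,col in((10,(0,0,255)),(30,(0,255,255))):
  for th in np.arange(0,6.3,.15):
    q=(proj('wrist',[486.5+12*np.cos(th),256.8+12*np.sin(th),z],c2)-[225,215]+.5)*5
    cv2.circle(A,tuple(int(v) for v in q),1,col,-1)
cv2.imwrite('pics/c2.png',A)
```

```text
(no output)
```

View pics/c2.png

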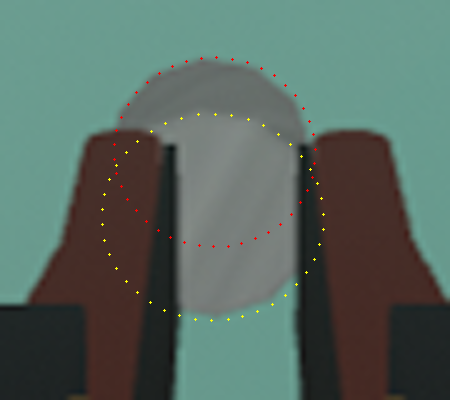

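The crop shows the finger tips in front of the specimen at a scale that puts the real tips about 20 mm behind the reported TCP, so the jaws closed above the specimen. I'll descend lower in guarded steps and watch the force.

```bash
python3 -m jog '{"delta_rot":[[0,0,0],[0,0,0],[0,0,0]],"translation":[[-3,-2,40],[-3,-2,65],[-3,-2,65]],"hand":[0.2,0.2,0.2]}'
python3 -m jog '{"delta_rot":[[0,0,0],[0,0,0]],"translation":[[0,0,3],[0,0,3]],"hand":[0.2,0.2]}'
python3 -m jog '{"delta_rot":[[0,0,0],[0,0,0]],"translation":[[0,0,2],[0,0,2]],"hand":[0.2,0.2]}'
```

```text
t: 3.35
ee_pos: [483.1, 255.4, 9.5]
orientation: [-0.422, -3.106, 0.007]
ft_force: [-0.4, -0.3, -0.5]
width: 52.7
t: 3.55
ee_pos: [486.6, 257.3, 10.8]
orientation: [0.422, 3.113, 0.0]
ft_force: [-0.3, -0.1, -0.1]
width: 52.8
t: 3.75
ee_pos: [486.9, 257.4, 9.2]
orientation: [0.422, 3.112, 0.001]
ft_force: [-0.1, -0.3, -0.4]
width: 53.1
```

```bash
python3 -m jog '{"delta_rot":[[0,0,0],[0,0,0]],"translation":[[0,0,4],[0,0,4]],"hand":[0.2,0.2]}'
python3 -m jog '{"delta_rot":[[0,0,0],[0,0,0]],"translation":[[0,0,4],[0,0,4]],"hand":[0.2,0.2]}'
python3 -m jog '{"delta_rot":[[0,0,0],[0,0,0],[0,0,0],[0,0,0]],"translation":[[0,0,0],[0,0,0],[0,0,0],[0,0,0]],"hand":[-0.4,-0.4,-0.4,-0.6]}'
```

```text
t: 3.95
ee_pos: [486.3, 257.1, 4.4]
orientation: [-0.423, -3.113, 0.0]
ft_force: [-0.2, 0.2, -0.2]
width: 52.7
t: 4.15
ee_pos: [486.1, 257.0, 0.0]
orientation: [-0.422, -3.112, 0.001]
ft_force: [0.5, -0.3, -0.1]
width: 52.9
t: 4.55
ee_pos: [486.4, 257.2, 0.5]
orientation: [0.422, 3.113, 0.0]
ft_force: [0.2, -1.7, 0.5]
width: 24.0
```

Width 24.0, so the specimen is gripped. I lift it and carry it towards the press.

```bash
python3 -m jog '{"delta_rot":[[0,0,0],[0,0,0],[0,0,0],[0,0,0],[0,0,0]],"translation":[[0,0,0],[0,0,-30],[0,0,-80],[0,0,-130],[0,0,-180]],"hand":[-1,-1,-1,-1,-1]}'
python3 -m jog '{"delta_rot":[[0,0,0],[0,0,0],[0,0,0],[0,0,0],[0,0,0]],"translation":[[0,0,-50],[0,0,-100],[-10,-30,-135],[-23,-70,-135],[-36,-110,-135]],"hand":[-1,-1,-1,-1,-1]}'
python3 -m jog '{"delta_rot":[[0,0,0],[0,0,0],[0,0,0],[0,0,0],[0,0,0]],"translation":[[-13,-40,0],[-26,-80,0],[-39,-120,0],[-52,-160,0],[-65,-200,0]],"hand":[-1,-1,-1,-1,-1]}'
python3 -m jog '{"delta_rot":[[0,0,0],[0,0,0],[0,0,0],[0,0,0],[0,0,0]],"translation":[[-13,-40,0],[-24,-75,0],[-31,-94,0],[-31,-94,0],[-31,-94,0]],"hand":[-1,-1,-1,-1,-1]}'
python3 - <<'E'
from h import *
import pickle
c=optics.calibration('wrist');o=get_obs();im=optics.get_image('wrist')[...,::-1].copy();print(o['t'],o['ee_pos'],o['orientation'])
cv2.imwrite('pics/w4.png',im);pickle.dump((o,c),open('w4.pkl','wb'))
E
```

```text
t: 5.05
ee_pos: [485.8, 256.9, 182.1]
orientation: [-0.422, -3.112, 0.001]
ft_force: [2.4, 0.1, -1.4]
width: 22.1
t: 5.55
ee_pos: [492.0, 140.8, 317.0]
orientation: [0.42, 3.11, 0.002]
ft_force: [1.0, 0.1, -1.3]
width: 21.9
t: 6.05
ee_pos: [500.6, -70.2, 315.5]
orientation: [0.422, 3.113, 0.0]
ft_force: [1.5, -0.8, -1.4]
width: 21.5
t: 6.55
ee_pos: [505.5, -167.3, 315.2]
orientation: [-0.424, -3.112, -0.001]
ft_force: [-0.4, -0.7, -1.5]
width: 21.8
6.55 [ 505.50428806 -167.27117304  315.16078607] [-4.24223688e-01 -3.11203188e+00 -8.71216212e-04]
```

View pics/w4.png

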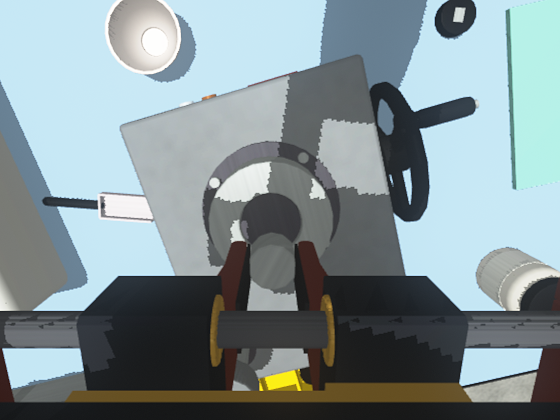

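The wrist view shows the specimen held at (272,262) between the tips, and ahead of it the dark bore spanning columns 240–302 with its upper edge at row 193.

Run:
```python
from h import *
import pickle
from scipy.optimize import least_squares
o,c=pickle.load(open('w4.pkl','rb'));im=cv2.imread('pics/w4.png');g=cv2.cvtColor(im,cv2.COLOR_BGR2GRAY)
for r in(200,206,212,218,224): print(r,g[r,232:312:2].tolist())
print('col',g[150:235:2,271].tolist())
B=im[140:330,190:360].copy()
A=cv2.resize(B,None,fx=3,fy=3,interpolation=2)
for (x,y,z,rad,col) in((506.3,-169,262,22.5,(0,0,255)),(506.3,-169,262,45,(0,255,255))):
  for th in np.arange(0,6.3,.08):
    q=(proj('wrist',[x+rad*np.cos(th),y+rad*np.sin(th),z],c)-[190,140]+.5)*3
    cv2.circle(A,tuple(int(v) for v in q),1,col,-1)
cv2.imwrite('pics/c4.png',A)
```

```text
200 [231, 235, 208, 212, 104, 234, 233, 223, 198, 107, 61, 65, 66, 65, 65, 65, 64, 64, 63, 64, 62, 64, 64, 62, 60, 61, 61, 61, 60, 55, 104, 117, 120, 117, 118, 118, 120, 116, 115, 117]
206 [117, 119, 120, 118, 118, 117, 97, 62, 66, 65, 65, 65, 65, 64, 64, 63, 63, 62, 63, 61, 63, 62, 62, 63, 61, 61, 60, 59, 61, 60, 61, 60, 58, 119, 116, 118, 117, 118, 115, 114]
212 [119, 116, 118, 119, 112, 78, 62, 63, 63, 65, 63, 63, 63, 64, 63, 62, 62, 61, 61, 61, 61, 60, 60, 62, 62, 59, 59, 59, 58, 59, 59, 58, 59, 59, 100, 115, 117, 116, 117, 114]
218 [117, 117, 112, 114, 91, 60, 61, 61, 61, 63, 64, 62, 62, 63, 63, 62, 60, 62, 60, 60, 61, 60, 60, 60, 61, 59, 59, 58, 58, 58, 58, 59, 59, 58, 68, 105, 114, 117, 116, 115]
224 [191, 229, 225, 203, 93, 110, 107, 107, 58, 60, 62, 62, 60, 61, 61, 61, 60, 59, 60, 58, 60, 60, 59, 58, 59, 60, 59, 58, 57, 58, 58, 57, 58, 59, 64, 101, 116, 114, 116, 116]
col [116, 117, 117, 110, 111, 99, 151, 122, 119, 114, 147, 115, 119, 120, 122, 123, 123, 123, 121, 120, 120, 107, 63, 63, 64, 64, 62, 63, 63, 62, 62, 62, 61, 60, 60, 60, 59, 59, 59, 58, 58, 76, 93]
```

View pics/c4.png

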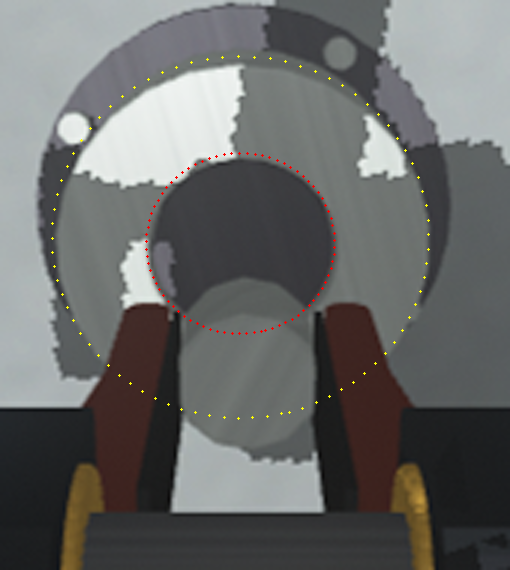

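The fitted circle puts the mouth at about (506.7,-169.1), within half a millimetre. I lower the specimen and feel for the ram.

```bash
python3 -m jog '{"delta_rot":[[0,0,0],[0,0,0],[0,0,0],[0,0,0],[0,0,0]],"translation":[[-1.6,-1.4,20],[-1.6,-1.4,45],[-1.6,-1.4,58],[-1.6,-1.4,61],[-1.6,-1.4,61]],"hand":[-1,-1,-1,-1,-1]}'
python3 -m jog '{"delta_rot":[[0,0,0],[0,0,0],[0,0,0]],"translation":[[0,0,1],[0,0,2],[0,0,2]],"hand":[-1,-1,-1]}'
python3 -m jog '{"delta_rot":[[0,0,0],[0,0,0],[0,0,0]],"translation":[[0,0,0.5],[0,0,1],[0,0,1]],"hand":[-1,-1,-1]}'
```

```text
t: 7.1
ee_pos: [507.2, -168.6, 254.5]
orientation: [-0.421, -3.113, -0.0]
ft_force: [0.1, 0.8, -0.6]
width: 22.2
t: 7.4
ee_pos: [507.4, -169.3, 253.1]
orientation: [0.422, 3.112, -0.0]
ft_force: [0.2, 0.2, -0.8]
width: 21.7
t: 7.7
ee_pos: [507.0, -169.2, 251.5]
orientation: [-0.423, -3.113, -0.0]
ft_force: [0.2, 0.4, -1.4]
width: 22.2
```

```bash
python3 -m jog '{"delta_rot":[[0,0,0],[0,0,0],[0,0,0]],"translation":[[0,0,0.5],[0,0,1],[0,0,1]],"hand":[-1,-1,-1]}'
python3 -m jog '{"delta_rot":[[0,0,0],[0,0,0],[0,0,0]],"translation":[[0,0,0.5],[0,0,1],[0,0,1]],"hand":[-1,-1,-1]}'
python3 -m jog '{"delta_rot":[[0,0,0],[0,0,0],[0,0,0]],"translation":[[0,0,0.5],[0,0,1],[0,0,1]],"hand":[-1,-1,-1]}'
```

```text
t: 8.0
ee_pos: [507.0, -169.2, 250.4]
orientation: [-0.422, -3.113, -0.0]
ft_force: [-0.6, 1.0, -0.8]
width: 21.5
t: 8.3
ee_pos: [507.1, -169.2, 249.4]
orientation: [-0.423, -3.113, -0.0]
ft_force: [-0.5, 0.8, -0.4]
width: 22.1
t: 8.6
ee_pos: [507.2, -169.2, 249.3]
orientation: [0.422, 3.113, -0.0]
ft_force: [-2.3, 1.3, 6.0]
width: 21.7
```

The force is 6 N at ee z 249.3, so the ram top is at about 258.7, which puts the wheel at about 8.6 rad. This agrees with the vision estimate. I release and rise.

```bash
python3 -m jog '{"delta_rot":[[0,0,0],[0,0,0],[0,0,0],[0,0,0],[0,0,0]],"translation":[[0,0,-0.3],[0,0,-0.3],[0,0,-0.3],[0,0,-0.3],[0,0,-0.3]],"hand":[-0.3,-0.3,0,0,0]}'
python3 -m jog '{"delta_rot":[[0,0,0],[0,0,0],[0,0,0],[0,0,0],[0,0,0]],"translation":[[0,0,-5],[0,0,-20],[0,0,-50],[0,0,-80],[0,0,-80]],"hand":[0,0,0,0,0]}'
python3 - <<'E'
from h import *
import pickle
c=optics.calibration('wrist');o=get_obs();im=optics.get_image('wrist')[...,::-1].copy();print(o['t'],o['ee_pos'],o['orientation'])
cv2.imwrite('pics/w5.png',im);pickle.dump((o,c),open('w5.pkl','wb'))
A=cv2.resize(im[140:340,160:380],None,fx=3,fy=3,interpolation=2)
for (z,rad,col) in((262,22.5,(0,0,255)),(278.7,12,(0,255,255)),(258.7,12,(255,255,0))):
  for th in np.arange(0,6.3,.1):
    q=(proj('wrist',[506.7+rad*np.cos(th),-169.1+rad*np.sin(th),z],c)-[160,140]+.5)*3
    cv2.circle(A,tuple(int(v) for v in q),1,col,-1)
cv2.imwrite('pics/c5.png',A)
E
```

```text
t: 9.1
ee_pos: [507.0, -169.2, 248.6]
orientation: [-0.422, -3.113, -0.0]
ft_force: [-0.6, 0.1, 0.4]
width: 43.5
t: 9.6
ee_pos: [509.3, -170.0, 333.4]
orientation: [0.421, 3.106, -0.003]
ft_force: [0.3, 0.2, -0.6]
width: 43.9
9.6 [ 509.26526663 -170.00510697  333.35492839] [ 4.21499445e-01  3.10558866e+00 -2.56887187e-03]
```

View pics/c5.png

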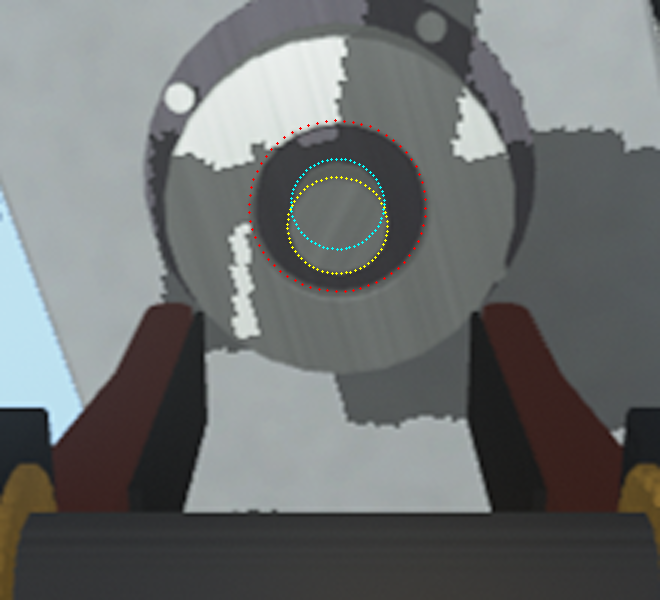

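The specimen stands upright and centred in the bore, with its bottom and top circles matching the drawn ones. Next I locate the handle and work out the leaned tool pose.

Run:
```python
from h import *
import pickle
o,c=pickle.load(open('w4.pkl','rb'));im=cv2.imread('pics/w4.png');g=cv2.cvtColor(im,cv2.COLOR_BGR2GRAY)
m=((g<70).astype(np.uint8));m2=np.zeros_like(m);m2[85:140,428:485]=m[85:140,428:485]
n,l,st,ce=cv2.connectedComponentsWithStats(m2);k=1+st[1:,4].argmax();print(st[k],ce[k])
pts=np.argwhere(l==k)[:,::-1].astype(np.float32);rect=cv2.minAreaRect(pts);print(rect)
vx,vy,x0,y0=cv2.fitLine(pts,cv2.DIST_L2,0,.01,.01).ravel()
for xx in(435,450,465,475,480): 
  p=(xx,y0+vy/vx*(xx-x0)); print(xx,onplane('wrist',p,175.4,c).round(1))
w=o=get_obs();print(o['qpos'],o['ee_pos'])
s,cc=np.sin(np.radians(35)),np.cos(np.radians(35))
Rt=R.from_matrix(np.array([[0,cc,-s],[1,0,0],[0,-s,-cc]]).T)
print(todelta([478,60,250],Rt), 'R',Rt.as_rotvec())
```

```text
[428  97  47  30 856] [450.24883178 110.56308411]
((450.0188903808594, 110.5660171508789), (18.131591796875, 50.823402404785156), 74.05460357666016)
435 [474.8  -5.6 175.4]
450 [474.3   8.1 175.4]
465 [473.7  21.7 175.4]
475 [473.3  30.7 175.4]
480 [473.2  35.2 175.4]
[-3.44325948e-01  1.56514240e-01  1.68571748e+00 -5.98613548e-06
  1.29489137e+00 -1.64532298e+00] [ 508.20600332 -169.60856824  331.00510642]
(array([ 90.7, 213.3,  80.5]), array([ 0.3991, -0.5172,  1.2568])) R [ 1.8724501   1.8724501  -0.59038125]
```

```bash
python3 -m jog '{"delta_rot":[[0.04,-0.052,0.126],[0.08,-0.103,0.25],[0.12,-0.155,0.377],[0.16,-0.207,0.503],[0.2,-0.258,0.628]],"translation":[[12,30,0],[24,60,0],[36,90,0],[48,120,0],[60,150,0]],"hand":[1,1,1,1,1]}'
cat >> h.py <<'E'
def leaned(deg=35,yaw=0):
    s,c=np.sin(np.radians(deg)),np.cos(np.radians(deg))
    return R.from_euler('z',yaw,degrees=True)*R.from_matrix(np.array([[0,c,-s],[1,0,0],[0,-s,-c]]).T)
E
python3 -c "
from h import *
o=get_obs();print(o['t'],o['ee_pos'],o['qpos']);print(todelta([476,60,250],leaned()))"
```

```text
t: 10.15
ee_pos: [489.5, -19.0, 327.6]
orientation: [1.166, 2.695, -0.297]
ft_force: [0.5, 0.7, -0.3]
width: 80.2
10.15 [489.54699769 -18.97612623 327.5560542 ] [ 0.11842157  0.0490475   1.84381532 -0.28966173  1.19842312 -0.53671365]
(array([83.6, 51.4, 53.1]), array([ 0.2179, -0.2988,  0.7174]))
```

```bash
python3 -m jog '{"delta_rot":[[0.04,-0.058,0.138],[0.085,-0.116,0.278],[0.13,-0.178,0.43],[0.172,-0.236,0.566],[0.218,-0.299,0.717]],"translation":[[18,11,12],[36,22,24],[54,33,36],[72,43,48],[84,51,53]],"hand":[1,1,1,1,1]}'
python3 -m jog '{"delta_rot":[[0,0,0],[0,0,0]],"translation":[[0,0,0],[0,0,0]],"hand":[1,1]}'
python3 - <<'E'
from h import *
import pickle
c=optics.calibration('wrist');o=get_obs();im=optics.get_image('wrist')[...,::-1].copy();print(o['t'],o['ee_pos'],o['qpos'])
print(todelta([476,60,250],leaned()))
cv2.imwrite('pics/w6.png',im);pickle.dump((o,c),open('w6.pkl','wb'))
for p in([507,-25,125],[474,-20,173],[474,6,173],[474,31,173]): print(p,proj('wrist',p,c).round(0))
for th in range(0,360,10):
  q=proj('wrist',[507+75.5*np.cos(np.radians(th)),-25,125+75.5*np.sin(np.radians(th))],c)
  cv2.circle(im,tuple(int(v) for v in q),1,(0,0,255),-1)
cv2.imwrite('pics/w6d.png',im)
E
```

```text
t: 10.65
ee_pos: [474.4, 59.7, 249.0]
orientation: [1.776, 2.026, -0.552]
ft_force: [0.0, 0.2, 0.7]
width: 87.6
t: 10.85
ee_pos: [475.7, 59.4, 250.0]
orientation: [1.768, 2.037, -0.55]
ft_force: [-0.5, -0.7, 0.1]
width: 88.0
10.85 [475.65034656  59.3800579  250.0125011 ] [ 0.44590827  0.27022927  1.85875868 -0.53714521  1.28523428  0.53148887]
(array([1.3, 0.2, 0.1]), array([ 0.0375, -0.0523,  0.1283]))
[507, -25, 125] [298. 200.]
[474, -20, 173] [263. 229.]
[474, 6, 173] [266. 209.]
[474, 31, 173] [270. 188.]
```

View pics/w6d.png

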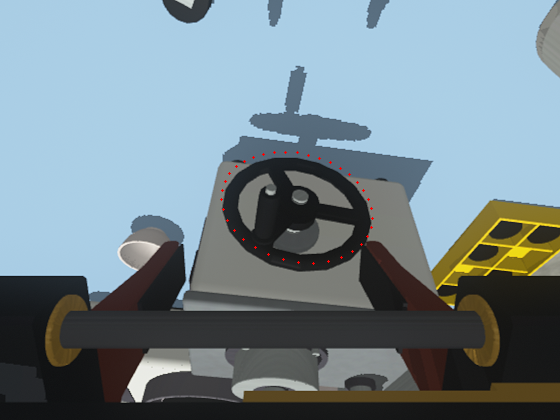

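The drawn wheel matches in x. The real one sits about 5 px lower, so its face is at y of about -31 and the handle's middle at about (474,0,173). The handle's free end is at (271,187), as predicted.

```bash
python3 -m jog '{"delta_rot":[[0.0375,-0.052,0.128],[0.0375,-0.052,0.128],[0.0375,-0.052,0.128]],"translation":[[0,0,0],[0,0,0],[0,0,0]],"hand":[1,1,1]}'
python3 -c "
from h import *
o=get_obs();print(o['t'],o['ee_pos'],o['qpos']);print(todelta([474,-12.4,146.8],leaned()))"
```

```text
t: 11.2
ee_pos: [476.3, 58.7, 251.4]
orientation: [1.874, 1.873, -0.588]
ft_force: [0.3, 0.5, -0.3]
width: 87.5
11.2 [476.27222953  58.68543477 251.43084291] [ 0.46005597  0.30491659  1.83070822 -0.5544131   1.34380428  0.68199314]
(array([  1.6,  -2.4, 126.5]), array([ 0.0008, -0.0018, -0.0005]))
```

```bash
python3 -m jog '{"delta_rot":[[0,0,0],[0,0,0],[0,0,0],[0,0,0],[0,0,0]],"translation":[[1.6,-2.4,40],[1.6,-2.4,80],[1.6,-2.4,110],[1.6,-2.4,126],[1.6,-2.4,126]],"hand":[0.6,0.6,0.6,0.6,0.6]}'
python3 -m jog '{"delta_rot":[[0,0,0],[0,0,0],[0,0,0],[0,0,0],[0,0,0]],"translation":[[0,0,0],[0,0,0],[0,0,0],[0,0,0],[0,0,0]],"hand":[-0.2,-0.4,-0.5,-0.55,-0.55]}'
python3 -m jog '{"delta_rot":[[0,0,0],[0,0,0],[0,0,0]],"translation":[[0,0,0],[0,0,0],[0,0,0]],"hand":[-1,-1,-1]}'
python3 -c "
from h import *
o=get_obs();print(o['t'],o['ee_pos'],o['ft_force'],o['width'],o['qpos'])"
```

```text
t: 11.7
ee_pos: [472.2, -13.5, 146.1]
orientation: [1.875, 1.871, -0.593]
ft_force: [0.3, -0.4, 0.1]
width: 70.4
t: 12.2
ee_pos: [474.0, -11.2, 147.3]
orientation: [1.875, 1.869, -0.588]
ft_force: [0.1, -0.3, -0.3]
width: 33.8
t: 12.5
ee_pos: [474.1, -11.5, 146.9]
orientation: [1.875, 1.869, -0.588]
ft_force: [2.4, -1.0, -0.3]
width: 17.3
12.5 [474.13314595 -11.50078934 146.91479732] [ 2.39286297 -0.96245108 -0.29410845] 17.273045876762673 [ 0.33845053  0.42235997  1.96453764 -0.65852311  1.08500566  0.75562139]
```

```bash
cat >> h.py <<'E'
def circ(a0,das,r=58):
    P=lambda a:np.array([-np.sin(a),np.cos(a)])*r
    return [[float(v) for v in np.round([-.5736*d[1],d[0],-.8192*d[1]],1)] for d in (P(a0+da)-P(a0) for da in das)]
E
python3 -c "
from h import *
print(circ(.605,-.12*np.arange(1,6)))
a=.005
for i in range(5): print(round(a,3),circ(a,-.3*np.arange(1,6)));a-=1.5"
```

```text
[[-2.1, 5.9, -3.0], [-3.7, 12.3, -5.3], [-4.9, 18.9, -7.0], [-5.6, 25.8, -8.1], [-5.9, 32.7, -8.4]]
0.005 [[1.4, 17.2, 2.1], [5.7, 32.8, 8.2], [12.5, 45.5, 17.8], [21.1, 54.2, 30.1], [30.7, 58.1, 43.9]]
-1.495 [[9.9, -1.3, 14.2], [19.2, -7.6, 27.4], [26.9, -18.4, 38.5], [32.5, -32.8, 46.5], [35.4, -49.4, 50.6]]
-2.995 [[-0.0, -17.3, -0.0], [-3.0, -33.9, -4.3], [-8.6, -48.2, -12.3], [-16.5, -58.9, -23.5], [-25.7, -65.1, -36.8]]
-4.495 [[-9.9, -1.2, -14.2], [-19.6, 2.8, -28.0], [-28.2, 11.6, -40.2], [-34.9, 24.5, -49.8], [-39.1, 40.2, -55.8]]
-5.995 [[-1.4, 17.2, -2.0], [0.2, 34.3, 0.3], [4.7, 49.8, 6.7], [11.5, 62.3, 16.5], [20.2, 70.8, 28.9]]
```

```bash
python3 -m jog '{"delta_rot":[[0,0,0],[0,0,0],[0,0,0],[0,0,0],[0,0,0]],"translation":[[-2.1,5.9,-3],[-3.7,12.3,-5.3],[-4.9,18.9,-7],[-5.6,25.8,-8.1],[-5.9,32.7,-8.4]],"hand":[-1,-1,-1,-1,-1]}'
python3 -m jog '{"delta_rot":[[0,0,0]],"translation":[[0,0,0]],"hand":[-1]}'
```

```text
t: 13.0
ee_pos: [507.5, -11.5, 157.9]
orientation: [1.876, 1.868, -0.588]
ft_force: [-2.6, 4.2, 2.7]
width: 17.2
t: 13.1
ee_pos: [508.6, -11.4, 157.9]
orientation: [1.875, 1.868, -0.585]
ft_force: [2.0, 3.3, 3.8]
width: 17.4
```

```bash
python3 -m jog '{"delta_rot":[[0,0,0],[0,0,0],[0,0,0],[0,0,0],[0,0,0]],"translation":[[1.4,17.2,2.1],[5.7,32.8,8.2],[12.5,45.5,17.8],[21.1,54.2,30.1],[30.7,58.1,43.9]],"hand":[-1,-1,-1,-1,-1]}'
python3 -m jog '{"delta_rot":[[0,0,0]],"translation":[[0,0,0]],"hand":[-1]}'
```

```text
t: 13.6
ee_pos: [566.2, -11.3, 103.4]
orientation: [1.876, 1.868, -0.586]
ft_force: [-5.6, 7.5, 3.4]
width: 17.1
t: 13.7
ee_pos: [566.2, -11.3, 101.6]
orientation: [1.874, 1.871, -0.586]
ft_force: [3.3, 4.5, -3.5]
width: 17.4
```

```bash
python3 -c "
from h import *
o=get_obs();print(o['ee_pos'],o['ft_force'],o['moment'],o['qpos'])"
```

```text
[566.15856518 -11.29723651 101.63497707] [ 3.29975114  4.47017694 -3.51058017] [ 1.04052864 -0.47555799  0.38043466] [ 0.2868667   0.59331783  1.78728889 -0.67854218  1.06618644  0.71848591]
```

```bash
python3 -m jog '{"delta_rot":[[0,0,0],[0,0,0],[0,0,0],[0,0,0],[0,0,0]],"translation":[[9.9,-1.3,14.2],[19.2,-7.6,27.4],[26.9,-18.4,38.5],[32.5,-32.8,46.5],[35.4,-49.4,50.6]],"hand":[-1,-1,-1,-1,-1]}'
python3 -m jog '{"delta_rot":[[0,0,0]],"translation":[[0,0,0]],"hand":[-1]}'
```

```text
t: 14.2
ee_pos: [516.1, -11.5, 42.2]
orientation: [1.874, 1.868, -0.588]
ft_force: [-1.3, 10.1, 26.6]
width: 17.3
t: 14.3
ee_pos: [514.1, -11.5, 42.2]
orientation: [1.874, 1.869, -0.59]
ft_force: [-3.6, 5.1, 7.0]
width: 17.0
```

```bash
python3 -m jog '{"delta_rot":[[0,0,0],[0,0,0],[0,0,0],[0,0,0],[0,0,0]],"translation":[[0,-17.3,0],[-3,-33.9,-4.3],[-8.6,-48.2,-12.3],[-16.5,-58.9,-23.5],[-25.7,-65.1,-36.8]],"hand":[-1,-1,-1,-1,-1]}'
python3 -m jog '{"delta_rot":[[0,0,0]],"translation":[[0,0,0]],"hand":[-1]}'
```

```text
t: 14.8
ee_pos: [451.5, -11.5, 87.3]
orientation: [1.873, 1.869, -0.586]
ft_force: [12.1, -4.1, -1.3]
width: 17.4
t: 14.9
ee_pos: [451.4, -11.5, 88.4]
orientation: [1.874, 1.867, -0.585]
ft_force: [3.0, -0.4, 1.9]
width: 17.6
```

```bash
python3 -m jog '{"delta_rot":[[0,0,0],[0,0,0],[0,0,0],[0,0,0],[0,0,0]],"translation":[[-9.9,-1.2,-14.2],[-19.6,2.8,-28],[-28.2,11.6,-40.2],[-34.9,24.5,-49.8],[-39.1,40.2,-55.8]],"hand":[-1,-1,-1,-1,-1]}'
python3 -m jog '{"delta_rot":[[0,0,0]],"translation":[[0,0,0]],"hand":[-1]}'
python3 -c "
from h import *
print(circ(-5.995,-.3*np.arange(1,6)));print(circ(-7.495,-.1*np.arange(1,5)))"
```

```text
t: 15.4
ee_pos: [489.1, -11.5, 154.8]
orientation: [1.878, 1.869, -0.592]
ft_force: [-1.7, 3.6, -4.2]
width: 17.2
t: 15.5
ee_pos: [492.3, -11.5, 155.6]
orientation: [1.876, 1.867, -0.586]
ft_force: [-0.9, 6.7, 11.3]
width: 17.4
[[-1.4, 17.2, -2.0], [0.2, 34.3, 0.3], [4.7, 49.8, 6.7], [11.5, 62.3, 16.5], [20.2, 70.8, 28.9]]
[[3.2, 1.8, 4.5], [6.4, 3.0, 9.2], [9.7, 3.6, 13.9], [13.1, 3.6, 18.6]]
```

```bash
python3 -m jog '{"delta_rot":[[0,0,0],[0,0,0],[0,0,0],[0,0,0],[0,0,0]],"translation":[[-1.4,17.2,-2],[0.2,34.3,0.3],[4.7,49.8,6.7],[11.5,62.3,16.5],[20.2,70.8,28.9]],"hand":[-1,-1,-1,-1,-1]}'
python3 -m jog '{"delta_rot":[[0,0,0],[0,0,0],[0,0,0],[0,0,0]],"translation":[[3.2,1.8,4.5],[6.4,3,9.2],[9.7,3.6,13.9],[9.7,3.6,13.9]],"hand":[-1,-1,-1,-1]}'
python3 -c "
from h import *
print(circ(-7.795,-.05*np.arange(1,11)))
print(circ(-8.103,1.571/10*np.arange(1,11)))"
```

```text
t: 16.0
ee_pos: [562.8, -11.4, 119.5]
orientation: [1.876, 1.868, -0.585]
ft_force: [-1.0, 5.1, 2.6]
width: 17.2
t: 16.4
ee_pos: [566.1, -11.3, 101.5]
orientation: [1.874, 1.87, -0.585]
ft_force: [6.9, 3.1, -2.8]
width: 17.4
[[1.7, 0.1, 2.4], [3.3, 0.1, 4.7], [5.0, -0.1, 7.1], [6.6, -0.5, 9.5], [8.3, -1.0, 11.8], [9.9, -1.6, 14.1], [11.5, -2.3, 16.4], [13.1, -3.2, 18.7], [14.6, -4.3, 20.9], [16.2, -5.4, 23.1]]
[[-5.1, 1.5, -7.3], [-10.4, 1.7, -14.8], [-15.5, 0.4, -22.2], [-20.5, -2.3, -29.3], [-25.2, -6.4, -36.0], [-29.5, -11.6, -42.1], [-33.2, -18.0, -47.4], [-36.3, -25.3, -51.9], [-38.8, -33.3, -55.4], [-40.4, -41.9, -57.8]]
```

```bash
python3 -m jog '{"delta_rot":[[0,0,0],[0,0,0],[0,0,0]],"translation":[[3.3,0.1,4.7],[6.6,-0.5,9.5],[6.6,-0.5,9.5]],"hand":[-1,-1,-1]}'
python3 -m jog '{"delta_rot":[[0,0,0],[0,0,0]],"translation":[[1.7,-0.5,2.3],[1.7,-0.5,2.3]],"hand":[-1,-1]}'
python3 -m jog '{"delta_rot":[[0,0,0],[0,0,0]],"translation":[[1.6,-0.6,2.3],[1.6,-0.6,2.3]],"hand":[-1,-1]}'
```

```text
t: 16.7
ee_pos: [565.3, -11.3, 89.8]
orientation: [1.875, 1.87, -0.585]
ft_force: [6.5, 0.7, -3.8]
width: 17.2
t: 16.9
ee_pos: [564.8, -11.3, 87.3]
orientation: [1.875, 1.87, -0.585]
ft_force: [6.0, 2.6, -3.0]
width: 17.6
t: 17.1
ee_pos: [564.4, -11.3, 85.4]
orientation: [1.874, 1.869, -0.585]
ft_force: [3.9, 4.0, 3.2]
width: 17.1
```

```bash
python3 -m jog '{"delta_rot":[[0,0,0],[0,0,0]],"translation":[[0.9,-0.4,1.2],[0.9,-0.4,1.2]],"hand":[-1,-1]}'
python3 -m jog '{"delta_rot":[[0,0,0],[0,0,0]],"translation":[[0.9,-0.4,1.2],[0.9,-0.4,1.2]],"hand":[-1,-1]}'
python3 -m jog '{"delta_rot":[[0,0,0],[0,0,0]],"translation":[[0.9,-0.4,1.2],[0.9,-0.4,1.2]],"hand":[-1,-1]}'
```

```text
t: 17.3
ee_pos: [564.5, -11.4, 85.3]
orientation: [1.874, 1.867, -0.585]
ft_force: [1.9, 5.8, 13.5]
width: 17.3
t: 17.5
ee_pos: [564.5, -11.4, 85.2]
orientation: [1.873, 1.866, -0.585]
ft_force: [-0.2, 6.9, 22.6]
width: 17.4
t: 17.7
ee_pos: [564.6, -11.4, 85.0]
orientation: [1.872, 1.864, -0.585]
ft_force: [-2.5, 9.9, 33.4]
width: 17.5
```

The stop is firm: the force climbs to 33 N with no further motion at the expected angle. I back off a quarter turn.

```bash
python3 -m jog '{"delta_rot":[[0,0,0],[0,0,0],[0,0,0],[0,0,0],[0,0,0]],"translation":[[-13.1,2.9,-18.4],[-23.2,-1.1,-32.9],[-32.2,-10.4,-45.7],[-39,-24.1,-55.5],[-43.1,-40.7,-61.4]],"hand":[-1,-1,-1,-1,-1]}'
python3 -m jog '{"delta_rot":[[0,0,0],[0,0,0],[0,0,0]],"translation":[[0,0,0],[0,0,0],[0,0,0]],"hand":[-1,-1,-1]}'
python3 -c "
from h import *
o=get_obs();p=o['ee_pos'];print(p,o['ft_force'])
for cx in(506.5,507.5,508.3): print(cx,[np.arctan2(-(q[0]-cx),q[1]-100.05) for q in((564.5,85.2),(p[0],p[2]))])"
```

```text
t: 18.2
ee_pos: [522.0, -11.5, 156.3]
orientation: [1.875, 1.868, -0.585]
ft_force: [1.9, 0.2, -8.6]
width: 17.4
t: 18.5
ee_pos: [521.3, -11.6, 156.3]
orientation: [1.875, 1.868, -0.588]
ft_force: [-0.2, 4.7, 8.0]
width: 17.1
[521.28867211 -11.5641259  156.26248905] [-0.23370733  4.69950196  7.98869862]
506.5 [np.float64(-1.8214463895156041), np.float64(-0.2572556970776733)]
507.5 [np.float64(-1.8256573118128974), np.float64(-0.24054604599009524)]
508.3 [np.float64(-1.8291270025919661), np.float64(-0.22707851853233152)]
```

The back-off measures 1.56–1.60 rad. I release and retreat, then check with all views.

```bash
python3 -m jog '{"delta_rot":[[0,0,0],[0,0,0],[0,0,0],[0,0,0],[0,0,0]],"translation":[[0,0,0],[0,0,0],[0,0,0],[0,0,0],[0,0,0]],"hand":[0.2,0.2,0.2,0.2,0.2]}'
python3 -m jog '{"delta_rot":[[0,0,0],[0,0,0],[0,0,0],[0,0,0],[0,0,0]],"translation":[[0,0,-15],[0,0,-50],[0,0,-90],[0,0,-130],[0,0,-160]],"hand":[0.2,0.2,0.2,0.2,0.2]}'
python3 -m jog '{"delta_rot":[[0,0,0],[0,0,0],[0,0,0],[0,0,0],[0,0,0]],"translation":[[30,-20,-30],[60,-40,-60],[60,-40,-60],[60,-40,-60],[60,-40,-60]],"hand":[0.2,0.2,0.2,0.2,0.2]}'
python3 - <<'E'
from h import *
o=get_obs();print(o['t'],o['ee_pos'],o['ft_force'])
w=optics.get_image('wrist')[...,::-1];t=optics.get_image('top')[...,::-1];s=optics.get_image('side')[...,::-1]
z=lambda a,x,y,w_,h,W,H:cv2.resize(a[y:y+h,x:x+w_],(W,H),interpolation=2)
cv2.imwrite('pics/fin.png',np.vstack([np.hstack([cv2.resize(w,(400,300)),cv2.resize(t,(400,300))]),np.hstack([z(t,250,140,160,120,400,300),z(s,225,125,130,98,400,300)])]))
E
```

```text
t: 19.0
ee_pos: [520.9, -12.0, 155.7]
orientation: [1.876, 1.869, -0.59]
ft_force: [-0.0, -0.5, 0.1]
width: 51.6
t: 19.5
ee_pos: [521.4, 82.0, 290.1]
orientation: [1.876, 1.869, -0.585]
ft_force: [0.1, -0.2, 0.1]
width: 53.0
t: 20.0
ee_pos: [481.3, 163.2, 302.0]
orientation: [1.875, 1.868, -0.589]
ft_force: [0.4, -0.0, -1.2]
width: 52.9
20.0 [481.31646158 163.20425339 301.95171286] [ 0.35357779 -0.03368391 -1.1655965 ]
```

View pics/fin.png

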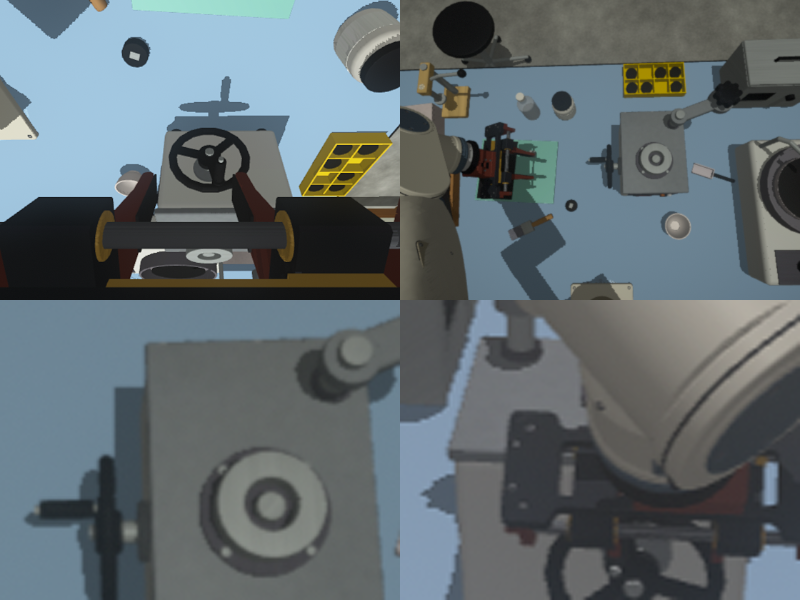

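The final views show the specimen standing centred inside the lowered bore and the handle at upper right of the axle, as expected. The gripper is clear, and every bystander not hidden by the arm in these views is in its place.

```bash
python3 -c "
from workcell import ctrl
print(ctrl.close_job())"
```

```text
the job is handed in; nothing more can be done
None
```

The job is handed in at about 20 s of the 72 s. The specimen stands upright in the middle of the ram. I wound the ram down to its stop, backed the wheel off a quarter turn and let go.

**Specimen:** I lowered it until it touched the ram (6 N) and then released it. The wrist camera showed it upright and centred straight after release. The top camera still showed it centred in the bore after the wheel had been turned.

**Handwheel:** I wound it anticlockwise to a firm stop, where the force climbed to 33 N with no further movement, at the expected handle angle of about -1.82 rad. The back-off measured 1.56 to 1.60 rad against 1.57 for a quarter turn. After letting go the robot was touching nothing.

**What disagreed:**
- **Missed grasp:** My first grasp closed above the specimen, because the real finger ends sit about 20 mm behind the reported tool point. The specimen did not move, and I allowed for the offset from then on.
- **Grip width:** It read 22 mm on the 24 mm specimen, and 17.3 mm on the 18 mm handle.
- **Wheel position:** The wheel's outer face was about 5 mm closer to the press than my first estimate.

**Not confirmed:** The arm hid part of the glass plate in the last pictures, so I could not see the block and mount_a there. Nothing touched them as far as I could tell. The other bystanders looked to be in their original places.

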